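# Hang the hook-on bottle shelf and put the stain bottle on it

### The job

Stand the blue bottle shelf up on its base on the bench and let go of it, then take it again another way, put both its steel hooks into the top pair of slots of the slotted stand, and push it fully down until the orange spring pin snaps out through the hole in its back plate. Then stand the amber bottle with the white cap upright on the hung shelf. Leave the red-capped bottle and the black-lidded staining jar where they are, and do not tip the white-capped bottle over.

Things in the scene. Friction and masses are not known exactly. Their poses are not given: they have to be found in the camera images.
- shelf: blue shelf 110 deep, 64 wide, 105 tall, 0.25 kg: 5 mm floor, 8 mm back plate, side walls 4 mm thick and 64 over their outsides. Own axes: x = floor front to hooks, y = to its left, z = up from the floor once it stands. Origin: rear face of the plate, underside, mid-width. It starts lying on its right wall, y axis up, origin 32 above the bench: stand it by a 90 deg turn about its x
- hook_seat (a point): on the shelf, plate's rear face, mid-width, 58 above its underside: level of the lower edge of both hook necks. Two steel hooks, 10 wide, at 20 mm either side: neck 10 high runs back 8, then a 7 thick finger hangs to 11.5 below the neck's lower edge (hook 21.5 tall in all, 15 out of the plate). A 16 x 16 hole lies between them, centre 63 above the underside
- wall_grip (a point): on the shelf, midway between the side walls, 55 in front of the plate's rear face and 30 above the underside (about its middle): here fingers outside the two walls (64 apart) grip it from above for hanging; the walls' top edge is 42 above the underside here, sloping from 30 at the front to 53 at the plate
- plate_corner (a point): on the shelf, top left corner of the 8 mm back plate, mid-thickness; the upper corner as it lies. Within 35 mm of it the plate is bare on both faces: fingers before and behind it, pointing diagonally in, can pinch it firmly (centre of weight about 75 away) and turn the shelf upright by leaning over; it cannot be hung with a finger behind it. A window frame runs along the back, nearest at the left
- stand: fixed slotted stand: aluminium panel 110 wide, 6 thick, top 183 above the bench, on a dark base plate 10 high, 130 wide, from 105 in front of the panel to 33 behind. Origin: panel's front face, bench level, mid-width. x = into the panel (shelf's x points this way when hung), z up. Three pairs of slots, each 15 wide, 28 high, at 20 mm either side; lower edges 35, 80 and 125 up
- slot_seat (a point): on the stand's panel front face, midway between the top pair of slots, level with their lower edge (125 up). Hung fully home, the shelf's hook_seat lies here (up to 2 mm in front). The hooks pass the slots when hook_seat is 12 to 18 mm above it; then the shelf goes straight down
- lock_pin (a joint): orange round spring pin, 10 mm across, through the panel midway between the top slots, centre 130 up. 0 = out, standing 10 mm proud of the panel; grows to 0.0105 m as the shelf's back plate pushes it in against 2.5 to 5.5 N. It springs out through the plate's hole when the shelf is fully down, and its rubbing means that the shelf must be pushed down
- stain_white: amber bottle with white cap, body 48 across and 98 tall, cap 26 across, 113 tall in all, 0.15 kg; origin at the centre of its underside, z up. Its place on the shelf: on the floor (5 above the shelf's underside), between the walls (56 apart inside), underside centre 35 to 80 in front of the plate's rear face (57 is the middle); a lip 7 high closes the floor's front
- stain_red: amber bottle with red cap, same shape as the white-capped one; a bystander. Origin at the centre of its underside
- staining_jar: square glass jar with black lid, 58 x 55 x 86; a bystander. Origin at the centre of its underside
Mind the look-alikes: they are no part of the job. Of the things that look like the stand, take the one that is farthest to the robot's left at the start.

How it is judged:
By the outcome, as a careful person would: the job done as asked, in the order asked, and still so for the second after the job is handed in, with the robot touching nothing.
It also fails if it takes over 72 s, if anything falls off the work surface, if the arm or the gripper's body presses on something with over 40 N, if the wrist force passes 120 N, or if a joint passes its speed limit or range.

### The arm

A 6-joint arm with a two-finger parallel gripper is mounted at the origin on the work surface; the furniture and walls round the work are solid. World frame = base frame: x ahead of the robot, y to its left, z up, the work surface at z = 0. Lengths are in m, angles in rad, forces in N, time in s.
With the tool pointing down it reaches from about 0.4 to 0.825 m from the base axis. Payload 7 kg.
Tool frame: the origin (TCP) lies at the very end of the fingers, on their centre line; the grasp point (between the pads) lies 19 mm behind it; z points along the fingers, y is the line along which they close (so a half turn about z gives the same grasp; the last joint's range is limited). The gripper opens to 88 mm and grips with 3 to 60 N. Pads are 19 mm wide; open, the fingers measure 130 mm over their backs; the gripper's body (78 mm by 193 mm) begins 47 mm behind the grasp point.
Start: joints at [-0.848, 0.359, 0.012, 0, -1.224, -0.288], TCP at [0.284, -0.612, 0.227] pointing down, gripper open.
Joint ranges: [-3.07, 3.07], [-1.43, 2.12], [-1.02, 1.25], [-3.03, 1.67], [-3.05, -0], [-3.03, 3.03]. Speed limits (rad/s): [2.39, 2.39, 3.01, 3.14, 3.14, 3.14].

### API

Orientations are given as [roll, pitch, yaw] about the fixed x, y, z axes, in that order (R = Rz(yaw) Ry(pitch) Rx(roll)).
In Python, from station import arm, grab_frame gives the robot as it stands.
- The arm moves only by the tool jog_arm, never from a script. Its argument "deltas" is a list that holds one entry, the list of rows, each a list of 4 numbers: the shift along the tool's x, y, z in units of 60 mm (1.0 is 60 mm), then the turn about the tool's z in units of 5 degrees (1.0 is 5 degrees). A call has 1 to 8 rows; each row is the pose to reach, as a shift and turn from the pose commanded when the call began, along the tool's axes at that moment; what a row does not reach only later rows make up. A row lasts 1/8 s, in which the tool goes at most 62.5 mm and 10.7 degrees, less where a joint would pass 70% of its speed; a pose out of reach is approached as far as the arm can. A call with a gripper value outside its range is refused whole. "grip" is the finger opening in mm, from 0 to 87.6, set as the call begins (left out, the last holds). The fingers move at their own pace and stop on an object; "squeeze" is the grip in N (left out, the last holds). Time passes only in rows, so rows that repeat a pose let the fingers close. It gives the time, the measured TCP pose, the force, the opening and the grip force at its end, in the units of the state.
- arm.get_state(): the state, without advancing time (a new reading comes with each control period).
- grab_frame(name): name is "scene" or "top"; returns a dict with "img" (480x640x3 uint8, red, green, blue), "vfov" (degrees; the focal length in pixels is half the picture's height over the tangent of half this angle, whatever the lens; pixels are square), "cx", "cy" (the principal point, pixels), "xyz" and "rotation" of the camera in the world. Camera axes: x right, y down, z forward; pixel columns grow to the right and rows downward; lengths in m; the calibration is good to about 2 mm. A picture is of the moment at which its call begins. There is no depth.
- arm.job_done(): hands the job in; it is judged then, once.
The state is a dict: "t": time; "q": joint angles; "qd": joint speeds; "joint_efforts": joint torques, N m; "eef_pos": TCP position; "ee_rot": TCP orientation; "force": force on the tool from outside, world axes, zero at the start; "moment": the same for the moment, N m; "width": finger opening in m; "gripper_force": force on a finger pad.
Only numpy, scipy, OpenCV 4.12 (cv2) and the standard library are available. Lean on these libraries where they do the work, as an engineer would, in place of code of your own. Each camera call takes 0.05 s, during which the arm holds its last target. There are 200 camera calls.

## Working session

There is one attempt and no reset: what is moved stays moved. The work goes in short steps, Python scripts to look and compute and a tool call to move; the robot and the scene stay as the last step left them, time stands still between calls to the robot, and variables do not carry over. Pictures are saved under pics/ and viewed, at most 10 in all, crops included, and the job is handed in when it is done.

Besides the shell and the picture viewer there is one more tool, called after "Request:" in YAML: its name, and indented under it one key for each argument. jog_arm: Moves the arm, as the interface text tells. Its arguments: {"type":"object","properties":{"deltas":{"type":"array"},"grip":{"type":"number"},"squeeze":{"type":"number"}},"required":["deltas"]}

```bash
ls; mkdir -p pics
python3 - <<'E'
from station import arm, grab_frame
import cv2,pickle,numpy as np
np.set_printoptions(precision=4,suppress=True)
for n in("scene","top"):
    f=grab_frame(n);pickle.dump(f,open(f'{n}0.pkl','wb'));cv2.imwrite(f'pics/{n}0.png',f['img'][...,::-1])
    print(n,f['vfov'],f['cx'],f['cy'],f['xyz'],f['rotation'])
s=arm.get_state();print(s)
E
```

```text
pics
scene 52.32940447145289 313.67127186915985 237.05678885711322 [-0.456  -0.8607  0.6941] [-2.0467 -0.0183 -0.8728]
top 49.446409728348264 327.5050745201286 232.93864649849897 [ 0.3434 -0.109   1.5629] [-3.0725 -0.0085 -1.5977]
{'t': 0.1, 'q': array([-0.8479,  0.3593,  0.0111, -0.0003, -1.2241, -0.2881]), 'qd': array([ 0.0004, -0.0023,  0.0025,  0.0003,  0.0014,  0.0003]), 'joint_efforts': array([ -0.0002, -58.4163,  29.3753,   7.0157,   0.0102,  -0.    ]), 'eef_pos': array([ 0.2841, -0.6118,  0.2257]), 'ee_rot': array([ 3.1401, -0.0002, -2.7069]), 'force': array([ 0.2516,  0.5637, -0.2088]), 'moment': array([ 0.0328, -0.0341, -0.0324]), 'gripper_force': 0.0, 'width': 0.08751427792449044}
```

View pics/scene0.png

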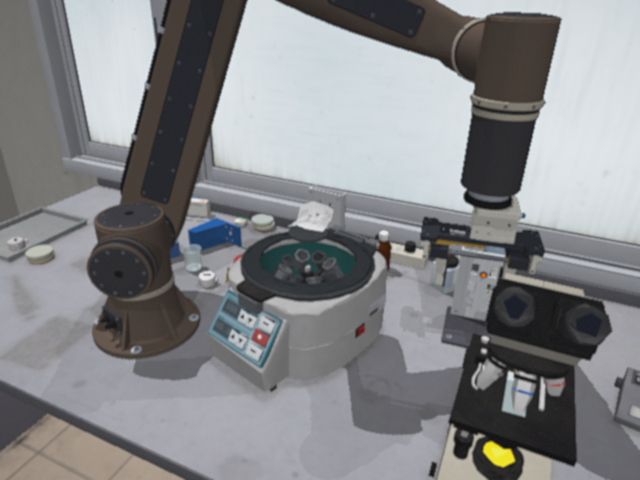

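View pics/top0.png

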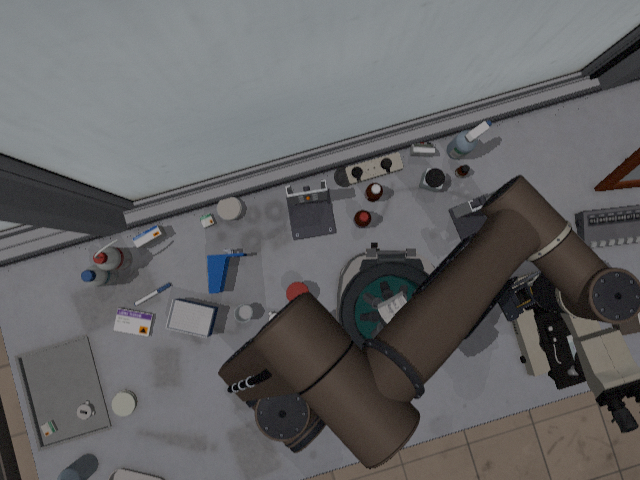

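The top view shows the shelf at about (228,268) and the stand at (310,208). A second stand sits at (470,215), partly under the arm. The white-capped bottle is at (374,192), the red-capped one at (363,218) and the black-lidded jar at (433,179). Next I enlarge both views.

```bash
cat > h.py <<'E'
import numpy as np,cv2,pickle
from scipy.spatial.transform import Rotation as Ro
np.set_printoptions(precision=4,suppress=True)
def load(n): return pickle.load(open(n+'.pkl','rb'))
def grab(n,save):
    from station import grab_frame
    f=grab_frame(n);pickle.dump(f,open(save+'.pkl','wb'));return f
def cam(f):
    fl=240/np.tan(np.radians(f['vfov'])/2); return fl,Ro.from_euler('xyz',f['rotation']).as_matrix(),np.array(f['xyz'])
def ray(f,u,v):
    fl,R,c=cam(f); return c,R@np.array([(u-f['cx'])/fl,(v-f['cy'])/fl,1])
def onz(f,u,v,z):
    c,d=ray(f,u,v); return c+d*(z-c[2])/d[2]
def proj(f,p):
    fl,R,c=cam(f); q=R.T@(np.array(p)-c); return np.array([f['cx']+fl*q[0]/q[2],f['cy']+fl*q[1]/q[2]])
def cross(f1,p1,f2,p2):
    c1,d1=ray(f1,*p1);c2,d2=ray(f2,*p2)
    s=np.linalg.lstsq(np.c_[d1,-d2],c2-c1,rcond=None)[0];a=c1+d1*s[0];b=c2+d2*s[1];return (a+b)/2,np.linalg.norm(a-b)
def crop(f,x0,y0,w,h,k): return cv2.resize(f['img'][y0:y0+h,x0:x0+w,::-1],None,fx=k,fy=k,interpolation=cv2.INTER_CUBIC)
E
python3 - <<'E'
from h import *
t=load('top0');s=load('scene0')
a=crop(t,195,170,200,75,4);a[:]=a
b=crop(t,195,235,80,75,4);c=crop(s,165,175,120,75,4)
cv2.imwrite('pics/c1.png',np.vstack([a,np.hstack([b,c])]))
E
```

```text
(no output)
```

View pics/c1.png

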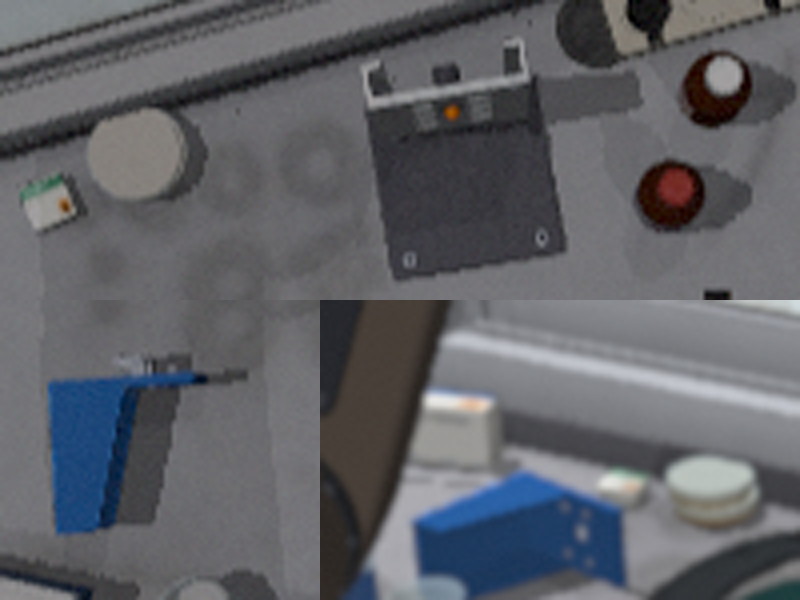

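The crop shows the left stand with its orange pin at about px (308,198) and its base at (312,215). The second stand, at (470,215), is further right, so the left one is the stand meant. The shelf lies with its floor to the left and its hooks toward the window, and its plate runs right to about (246,255). White bottle cap is at (376,189), red at (364,216). Next I measure these.

Run:
```python
from h import *
t=load('top0');im=t['img'];hsv=cv2.cvtColor(im,cv2.COLOR_RGB2HSV)
def roi(m,x0,y0,x1,y1):
    o=np.zeros_like(m);o[y0:y1,x0:x1]=m[y0:y1,x0:x1];return o
m=roi(cv2.inRange(hsv,(100,120,40),(125,255,255)),200,245,262,300)
c=max(cv2.findContours(m,0,1)[0],key=cv2.contourArea)
print('shelf V',[ (p.ravel(),int(hsv[p[0][1],p[0][0],2])) for p in cv2.approxPolyDP(c,1.2,True)])
m2=cv2.inRange(hsv,(100,120,105),(125,255,255));m2=roi(m2,200,245,262,300)
c=max(cv2.findContours(m2,0,1)[0],key=cv2.contourArea)
for p in cv2.approxPolyDP(c,1.2,True):print(p.ravel(),onz(t,*p.ravel(),.064)[:2])
def cen(m,x0,y0,x1,y1,z,nm):
    v,u=np.nonzero(roi(m,x0,y0,x1,y1));print(nm,u.mean(),v.mean(),len(u),onz(t,u.mean(),v.mean(),z));
cen(cv2.inRange(hsv,(5,150,120),(22,255,255)),295,185,325,210,.13,'pin')
cen(cv2.inRange(hsv,(0,0,150),(180,60,255)),366,180,385,198,.113,'white')
r=cv2.inRange(hsv,(0,120,110),(6,255,255))|cv2.inRange(hsv,(172,120,110),(180,255,255))
cen(r,352,205,375,228,.113,'red')
# base plate of stand
d=roi(cv2.inRange(hsv,(0,0,30),(180,255,90)),280,195,342,245)
c=max(cv2.findContours(d,0,1)[0],key=cv2.contourArea)
for p in cv2.approxPolyDP(c,1.5,True):print('base',p.ravel(),onz(t,*p.ravel(),.010)[:2])
w=roi(cv2.inRange(hsv,(0,0,165),(180,50,255)),280,175,335,205)
c=max(cv2.findContours(w,0,1)[0],key=cv2.contourArea)
for p in cv2.approxPolyDP(c,1.,True):print('top',p.ravel(),onz(t,*p.ravel(),.183)[:2])
j=cen(roi(cv2.inRange(hsv,(0,0,0),(180,255,50)),422,168,446,192),422,168,446,192,.086,'jar')
s=load('scene0')
for p in [(.67,0,.183)]:print(proj(s,p))
```

```text
shelf V [(array([243, 253], dtype=int32), 87), (array([207, 256], dtype=int32), 136), (array([209, 292], dtype=int32), 131), (array([218, 292], dtype=int32), 103), (array([223, 290], dtype=int32), 73), (array([229, 257], dtype=int32), 58), (array([232, 255], dtype=int32), 122), (array([244, 255], dtype=int32), 42)]
[242 253] [0.3955 0.1224]
[207 256] [0.3896 0.2228]
[209 292] [0.2867 0.2182]
[219 290] [0.2916 0.1897]
[225 257] [0.3853 0.1713]
[227 255] [0.3909 0.1655]
pin 307.4 197.8 5 [ 0.5411 -0.0708  0.13  ]
white 375.780487804878 188.3658536585366 41 [ 0.5652 -0.2629  0.113 ]
red 363.77777777777777 216.33333333333334 36 [ 0.4872 -0.2267  0.113 ]
base [286 197] [ 0.5617 -0.0036]
base [293 239] [ 0.4351 -0.0217]
base [336 232] [ 0.4526 -0.1505]
base [331 201] [ 0.5462 -0.1382]
base [341 198] [ 0.5545 -0.1684]
base [341 195] [ 0.5635 -0.1687]
base [299 195] [ 0.5668 -0.0427]Traceback (most recent call last):
  File "<stdin>", line 22, in <module>
ValueError: max() iterable argument is empty
```

Shelf: rear bottom corner is about (0.392, 0.2245) with yaw about 3°. Stand: slot seat is about (0.547, -0.071) with yaw about 7.7°. I raise the arm and swing toward the shelf.

Request:
jog_arm:
  deltas:
    - [[0, 0, -1.2, 0], [0, 0, -2.4, 0], [0, 0, -3.5, 0], [-1, 1, -3.5, -2], [-2, 2, -3.5, -4], [-3, 3, -3.5, -6], [-4, 4, -3.5, -8], [-5, 5, -3.5, -10]]
  grip: 50

```text
t: 1.1
eef_pos: [0.391, -0.3188, 0.4358]
ee_rot: [3.141, 0.0, -1.829]
force: [1.9, -0.6, 0.8]
width: 0.0503
gripper_force: 0.0
```

Request:
jog_arm:
  deltas:
    - [[-1, 0.2, 0, -1], [-2, 0.4, 0, -2], [-3, 0.7, 0, -3], [-4, 0.9, 0, -3], [-5, 1.1, 0, -3], [-6, 1.4, 0.5, -3], [-7, 1.6, 1, -3], [-7, 1.6, 1, -3]]

```text
t: 2.1
eef_pos: [0.4064, 0.112, 0.3737]
ee_rot: [3.138, -0.002, -1.569]
force: [-0.3, -0.0, 0.3]
width: 0.0497
gripper_force: 0.0
```

```bash
cat >> h.py <<'E'
def delta(p,yaw,pos,cy):  # target TCP pos & yaw(deg) from current pos,yaw(deg): tool units
    y=np.radians(cy);d=np.array(p)-np.array(pos)
    tx=np.array([np.cos(y),np.sin(y),0]);ty=np.array([np.sin(y),-np.cos(y),0])
    dy=(yaw-cy+180)%360-180
    return np.array([d@tx/.06,d@ty/.06,-d[2]/.06,-dy/5])
def st():
    from station import arm
    return arm.get_state()
E
python3 - <<'E'
from h import *
f=grab('top','top1');g=grab('scene','scene1')
a=np.vstack([crop(f,195,170,200,75,4),np.hstack([crop(f,195,235,80,75,4),crop(g,290,175,120,75,4)])])
cv2.imwrite('pics/c2.png',a)
s=st();print(s['eef_pos'],s['ee_rot'],np.degrees(s['ee_rot'][2]),s['q'],s['t'])
E
```

```text
[0.4071 0.1105 0.3752] [ 3.14   -0.0013 -1.57  ] -89.95578140376551 [ 0.7369 -0.1421 -0.2309 -0.0001 -1.4841 -0.7362] 2.2
```

View pics/c2.png

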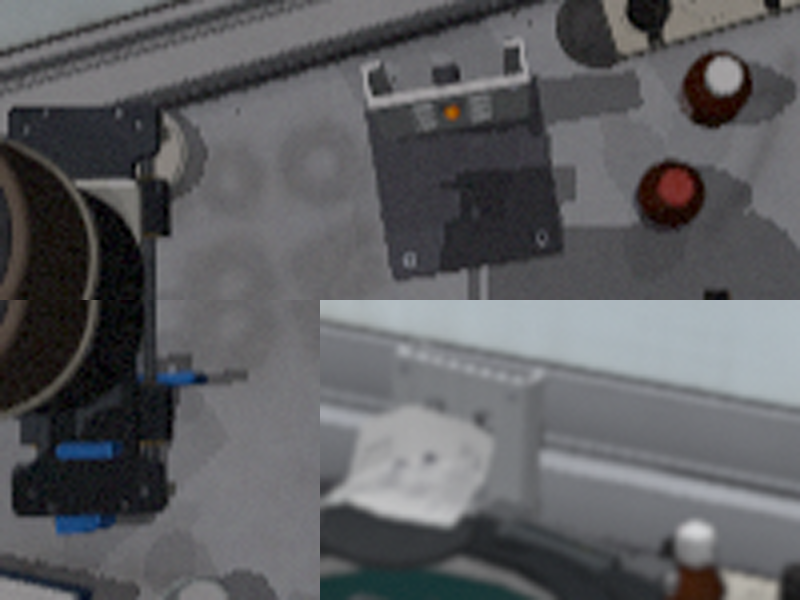

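The gripper is over the shelf with its closing line along the shelf's x. The plate's free end shows at about px (240,254). I go down and straddle the plate corner.

Request:
jog_arm:
  deltas:
    - [[-0.34, 0.24, 1, -0.6], [-0.34, 0.24, 2, -0.6], [-0.34, 0.24, 3, -0.6], [-0.34, 0.24, 4, -0.6], [-0.34, 0.24, 4.8, -0.6], [-0.34, 0.24, 5.3, -0.6], [-0.34, 0.24, 5.67, -0.6], [-0.34, 0.24, 5.67, -0.6]]

```text
t: 3.2
eef_pos: [0.3931, 0.1287, 0.0353]
ee_rot: [3.14, -0.002, -1.522]
force: [-0.8, -0.4, 0.4]
width: 0.0502
gripper_force: 0.0
```

Request:
jog_arm:
  deltas:
    - [[0, 0, 0, 0], [0, 0, 0, 0], [0, 0, 0, 0], [0, 0, 0, 0], [0, 0, 0, 0], [0, 0, 0, 0]]
  grip: 5
  squeeze: 8

```text
t: 3.95
eef_pos: [0.3934, 0.1305, 0.036]
ee_rot: [-3.141, 0.0, -1.52]
force: [-0.2, 0.1, 2.7]
width: 0.0076
gripper_force: 8.0
```

Request:
jog_arm:
  deltas:
    - [[0, 0, -0.3, 0], [0, 0, -0.6, 0], [0, 0, -0.9, 0], [0, 0, -1.2, 0], [0, 0, -1.5, 0], [0, 0, -1.6, 0], [0, 0, -1.6, 0], [0, 0, -1.6, 0]]

```text
t: 4.95
eef_pos: [0.3926, 0.1298, 0.131]
ee_rot: [3.14, -0.001, -1.52]
force: [1.2, 0.2, -1.7]
width: 0.0074
gripper_force: 8.0
```

Run:
```python
from h import *
f=grab('top','top2');g=grab('scene','scene2')
cv2.imwrite('pics/c3.png',np.hstack([crop(f,195,225,90,90,4),crop(g,160,160,100,90,4)]))
s=st();print(s['eef_pos'],np.degrees(s['ee_rot'][2]),s['force'],s['moment'],s['width'],s['t'])
```

```text
[0.3928 0.1298 0.1311] -87.09505430009482 [-0.7882  0.1671 -1.9651] [0.0589 0.0922 0.0297] 0.008065161867988124 5.05
```

View pics/c3.png

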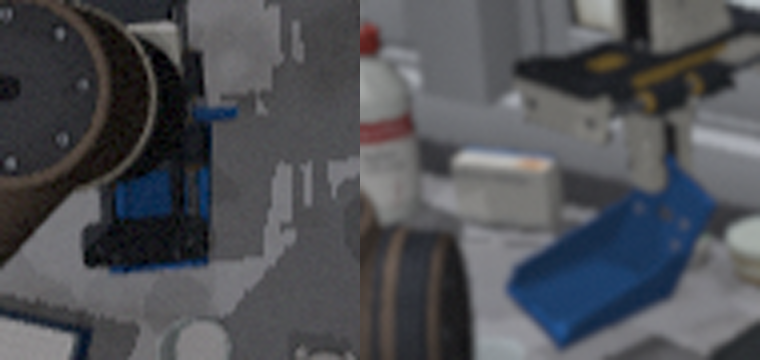

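The shelf has swung about the pads to within roughly 30° of upright, with its right-bottom edge lowest. I lower it onto that edge and swing it left over the edge.

Request:
jog_arm:
  deltas:
    - [[0, 0, 0.3, 0], [0, 0, 0.6, 0], [-0.05, 0, 0.75, 0], [-0.25, 0, 0.78, 0], [-0.45, 0, 0.84, 0], [-0.65, 0, 0.9, 0], [-0.8, 0, 0.95, 0], [-0.8, 0, 0.95, 0]]
  squeeze: 5

```text
t: 6.05
eef_pos: [0.3905, 0.1787, 0.0744]
ee_rot: [3.141, -0.0, -1.519]
force: [-0.0, -0.4, -2.3]
width: 0.008
gripper_force: 5.0
```

Run:
```python
from h import *
f=grab('top','top3');g=grab('scene','scene3')
cv2.imwrite('pics/c4.png',np.hstack([crop(f,195,225,90,90,4),crop(g,160,160,100,90,4)]))
s=st();print(s['eef_pos'],np.degrees(s['ee_rot'][2]),s['force'],s['moment'],s['width'],s['t'])
```

```text
[0.3905 0.1781 0.0746] -87.07002533540448 [ 1.2126 -0.0411 -2.233 ] [-0.0719 -0.0708  0.0237] 0.00814095536821505 6.15
```

View pics/c4.png

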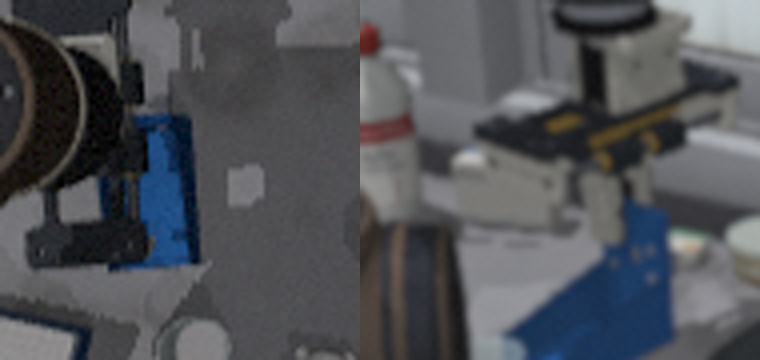

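The shelf looks upright but still hangs on the pads (-2.3 N). I lower it gently and watch the force.

Request:
jog_arm:
  deltas:
    - [[0, 0, 0.04, 0], [0, 0, 0.08, 0], [-0.02, 0, 0.12, 0], [-0.02, 0, 0.12, 0], [-0.02, 0, 0.12, 0]]

```text
t: 6.78
eef_pos: [0.3911, 0.1792, 0.0681]
ee_rot: [-3.141, 0.0, -1.52]
force: [-0.5, -1.2, 5.8]
width: 0.0077
gripper_force: 9.3
```

Request:
jog_arm:
  deltas:
    - [[0, 0, 0, 0], [0, 0, 0, 0], [0, 0, 0, 0], [0, 0, -0.5, 0], [0, 0, -1.5, 0], [0, 0, -2.5, 0], [0.8, 0, -3.5, 0], [1.6, 0, -3.5, 0]]
  grip: 40

```text
t: 7.78
eef_pos: [0.3969, 0.0838, 0.281]
ee_rot: [-3.136, 0.003, -1.517]
force: [1.6, 0.2, -1.2]
width: 0.0398
gripper_force: 0.0
```

Run:
```python
from h import *
f=grab('top','top4');g=grab('scene','scene4')
cv2.imwrite('pics/c5.png',np.hstack([crop(f,190,215,100,100,4),crop(g,160,160,100,100,4)]))
s=st();print(s['eef_pos'],np.degrees(s['ee_rot'][2]),s['force'],s['width'],s['t'])
```

```text
[0.3957 0.0804 0.2794] -87.2625675398463 [ 0.1648  1.5369 -0.1807] 0.0399272769153358 7.875
```

View pics/c5.png

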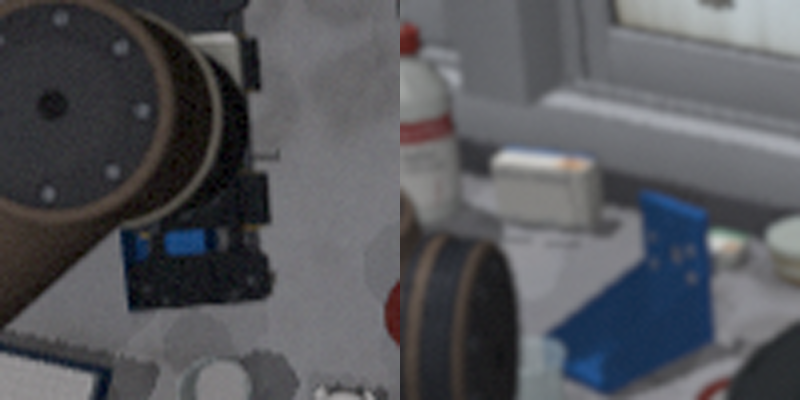

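The shelf stands upright and has been released. I move the arm clear and turn the wrist 90° for the wall grip.

Request:
jog_arm:
  deltas:
    - [[0.8, -0.4, -0.5, -2], [1.6, -0.8, -1, -4], [2.4, -1.2, -1, -6], [3.2, -1.8, -1, -8], [3.4, -1.8, -1, -10], [3.4, -1.8, -1, -12], [3.4, -1.8, -1, -14], [3.4, -1.8, -1, -16]]
  grip: 86

```text
t: 8.88
eef_pos: [0.5138, -0.1148, 0.3368]
ee_rot: [3.141, 0.001, -0.141]
force: [0.0, 0.4, 0.2]
width: 0.0858
gripper_force: 0.0
```

Run:
```python
from h import *
f=grab('top','top5');g=grab('scene','scene5')
cv2.imwrite('pics/c6.png',np.hstack([crop(f,190,215,100,100,4),crop(g,160,160,100,100,4)]))
s=st();print(s['eef_pos'],np.degrees(s['ee_rot'][2]),s['force'],s['width'],s['t'],s['q'])
im=f['img'];hsv=cv2.cvtColor(im,cv2.COLOR_RGB2HSV)
m=cv2.inRange(hsv,(100,120,40),(125,255,255));o=np.zeros_like(m);o[230:300,200:270]=m[230:300,200:270]
c=max(cv2.findContours(o,0,1)[0],key=cv2.contourArea);print(cv2.approxPolyDP(c,1.2,True)[:,0].tolist())
for v in range(240,296,2):print(v,''.join('%4d'%x if o[v,212+i] else '   .' for i,x in enumerate(hsv[v,212:262,2])))
```

```text
[ 0.5138 -0.1146  0.3369] -8.30344214786951 [-0.1518  0.1044 -0.4682] 0.08606855518352137 8.975 [ 0.1532  0.0578 -0.1252 -0.0002 -1.3886  1.2727]Traceback (most recent call last):
  File "<stdin>", line 7, in <module>
ValueError: max() iterable argument is empty
```

View pics/c6.png

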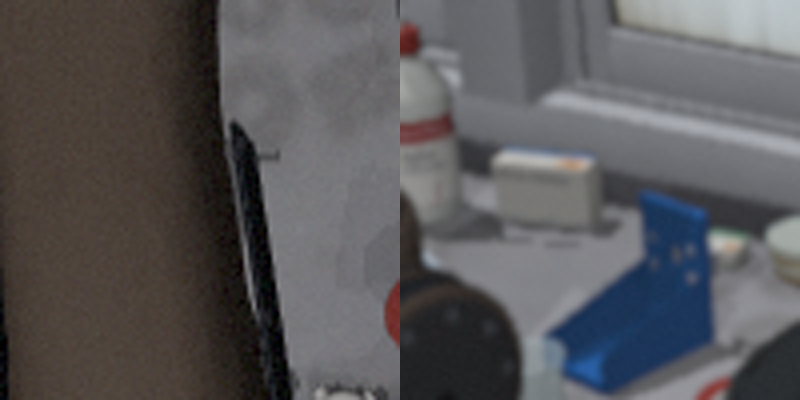

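The arm's elbow covers the shelf in the top view, so I swing it right.

Request:
jog_arm:
  deltas:
    - [[0, 1, -0.5, 0], [0, 2, -1, 0], [-0.2, 3, -1, 0], [-0.4, 4, -1, 0], [-0.4, 5, -1, 0], [-0.4, 5, -1, 0]]

```text
t: 9.72
eef_pos: [0.4448, -0.4113, 0.3959]
ee_rot: [-3.141, 0.003, -0.157]
force: [1.0, -0.0, -0.4]
width: 0.0864
gripper_force: 0.0
```

Run:
```python
from h import *
f=grab('top','top6');g=grab('scene','scene6')
s=st();print(s['eef_pos'],np.degrees(s['ee_rot'][2]),s['width'],s['t'],s['q'])
im=f['img'];hsv=cv2.cvtColor(im,cv2.COLOR_RGB2HSV)
m=cv2.inRange(hsv,(100,120,40),(125,255,255));o=np.zeros_like(m);o[230:300,200:270]=m[230:300,200:270]
c=max(cv2.findContours(o,0,1)[0],key=cv2.contourArea);print(cv2.approxPolyDP(c,1.2,True)[:,0].tolist())
for v in range(242,296,3):print(v,''.join('%4d'%x if o[v,216+i] else '   .' for i,x in enumerate(hsv[v,216:250,2])))
```

```text
[ 0.4458 -0.4087  0.3966] -8.733719425109328 0.08597684248975106 9.825 [-0.4195  0.1853  0.1519 -0.0003 -1.539   1.8378]
[[215, 255], [219, 259], [219, 266], [221, 268], [220, 275], [222, 291], [244, 290], [242, 255]]
242    .   .   .   .   .   .   .   .   .   .   .   .   .   .   .   .   .   .   .   .   .   .   .   .   .   .   .   .   .   .   .   .   .   .
245    .   .   .   .   .   .   .   .   .   .   .   .   .   .   .   .   .   .   .   .   .   .   .   .   .   .   .   .   .   .   .   .   .   .
248    .   .   .   .   .   .   .   .   .   .   .   .   .   .   .   .   .   .   .   .   .   .   .   .   .   .   .   .   .   .   .   .   .   .
251    .   .   .   .   .   .   .   .   .   .   .   .   .   .   .   .   .   .   .   .   .   .   .   .   .   .   .   .   .   .   .   .   .   .
254    .   .   .   .   .   .   . 115 121 123 123 126 126 123 121 125 123 125 126 126 126  77  40  42  54  56   .   .   .   .   .   .   .   .
257  103  97  96  90   .   .   .  66  55  69  58  59  69  58  56  96  63  67 127   . 117 113  96  62  49  48  44   .   .   .   .   .   .   .
260    .   .   .  47   .   .   .  70
[... 955 characters left out ...]
   .   .   .   .   .  49  41  40  56  81  80  79  80 106 126 124 123 126 125 125 124 136 136 137 133 104  56  47  51   .   .   .   .   .
284    .   .   .   .   .  72  45  42  60  79  82  78  81  78 127 127 125 124 123 124 125 122 135 137 136 125  58  46   .   .   .   .   .   .
287    .   .   .   .   .   .  46  40  51  81  79  78  74  81 126 127 125 124 124 124 123 126 123 135 136 135  89  47  43   .   .   .   .   .
290    .   .   .   .   .   .  57  41   .  79  70  71  77 110 113 114 108 114 114 127 127 124 117 113 127 115 107  47  44   .   .   .   .   .
293    .   .   .   .   .   .   .   .   .   .   .   .   .   .   .   .   .   .   .   .   .   .   .   .   .   .   .   .   .   .   .   .   .   .
```

Run:
```python
from h import *
f=load('top6');g=load('scene6')
hsv=cv2.cvtColor(f['img'],cv2.COLOR_RGB2HSV)
for v in range(248,259):print(v,''.join('%4d'%x if h>100 and h<125 and s>120 else '   .' for h,s,x in hsv[v,210:250]))
h2=cv2.cvtColor(g['img'],cv2.COLOR_RGB2HSV);m=cv2.inRange(h2,(100,120,40),(125,255,255));o=np.zeros_like(m);o[195:262,190:250]=m[195:262,190:250]
c=max(cv2.findContours(o,0,1)[0],key=cv2.contourArea);print(cv2.approxPolyDP(c,1.2,True)[:,0].tolist())
# predicted shelf
psi=np.radians(3);ex=np.array([np.cos(psi),np.sin(psi),0]);ey=np.array([-np.sin(psi),np.cos(psi),0]);O=np.array([.391,.179,0])+.004*ex-.022*ey
print('O',O)
for n,p in dict(TL=(0,32,105),TR=(0,-32,105),TRf=(-8,-32,105),BR=(0,-32,0),FRb=(-110,-32,0),FLt=(-110,32,30),FRt=(-110,-32,30)).items():
    w=O+(ex*p[0]+ey*p[1])/1e3;w[2]=p[2]/1e3;print(n,proj(f,w),proj(g,w))
```

```text
248    .   .   .   .   .   .   .   .   .   .   .   .   .   .   .   .   .   .   .   .   .   .   .   .   .   .   .   .   .   .   .   .   .   .   .   .   .   .   .   .
249    .   .   .   .   .   .   .   .   .   .   .   .   .   .   .   .   .   .   .   .   .   .   .   .   .   .   .   .   .   .   .   .   .   .   .   .   .   .   .   .
250    .   .   .   .   .   .   .   .   .   .   .   .   .   .   .   .   .   .   .   .   .   .   .   .   .   .   .   .   .   .   .   .   .   .   .   .   .   .   .   .
251    .   .   .   .   .   .   .   .   .   .   .   .   .   .   .   .   .   .   .   .   .   .   .   .   .   .   .   .   .   .   .   .   .   .   .   .   .   .   .   .
252    .   .   .   .   .   .   .   .   .   .   .   .   .   .   .   .   .   .   .   .   .   .   .   .   .   .   .   .   .   .   .   .   .   .   .   .   .   .   .   .
253    .   .   .   .   .   .   .   .   .   .   .   .   .   .   .   .   .   .   .   .   .   .   .   .   .   .   .   .   .   .   .   .   .   .   .   .   .   .   .   .
254    .   .   .   .   .   .   .   .   .   .   .   .   . 115 121 123 123 126 126 123 121 125 123 125 126 126 1
[... 489 characters left out ...]
   . 117 113  96  62  49  48  44   .   .   .   .   .   .   .
258    .   .   .   .   .   .   .   .  66  36   .   .   .  62  60  60  59  59  76  74  78 125 112 115 138 132 134 135 118  76  51  49  48   .   .   .   .   .   .   .
[[235, 212], [220, 208], [221, 216], [224, 218], [222, 220], [222, 224], [198, 243], [202, 246], [201, 252], [203, 254], [212, 257], [237, 244]]
O [0.3961 0.1572 0.    ]
TL [215.7756 253.5609] [222.9865 207.2537]
TR [238.6878 251.7507] [238.4897 212.9284]
TRf [238.8815 254.6077] [236.5132 213.8194]
BR [244.3511 252.9095] [240.3215 244.927 ]
FRb [246.8741 289.725 ] [212.761  259.2195]
FLt [223.4823 291.8846] [196.5908 243.1789]
FRt [245.3772 290.132 ] [211.9439 249.9245]
```

The shelf origin is at about (0.392, 0.161) with yaw about 1.5°. The wall grip lies at about (0.340, 0.160), near the arm's inner reach, so I test that reach from above.

Request:
jog_arm:
  deltas:
    - [[0, -1.1, 0, -0.5], [0, -2.2, 0, -1], [-0.2, -3.3, 0, -1.5], [-0.5, -4.4, 0, -2], [-0.8, -5.5, 0, -2], [-1.1, -6.6, 0.5, -2], [-1.4, -7.7, 1, -2], [-1.6, -8.7, 2, -2]]

```text
t: 10.82
eef_pos: [0.431, 0.0722, 0.3182]
ee_rot: [-3.139, -0.004, 0.028]
force: [0.8, 0.9, -0.7]
width: 0.0861
gripper_force: 0.0
```

Request:
jog_arm:
  deltas:
    - [[0, -0.7, 1, 0], [-0.4, -1.3, 2, 0], [-0.8, -1.4, 2.5, 0], [-1.2, -1.4, 2.5, 0], [-1.5, -1.4, 2.5, 0], [-1.5, -1.4, 2.5, 0], [-1.5, -1.4, 2.5, 0]]

```text
t: 11.7
eef_pos: [0.3397, 0.1512, 0.168]
ee_rot: [-3.14, -0.001, 0.028]
force: [-0.0, 0.4, 0.5]
width: 0.086
gripper_force: 0.0
```

Run:
```python
from h import *
s=st();print(s['eef_pos'],s['ee_rot'],np.degrees(s['ee_rot'][2]),s['t'],s['q'],s['force'])
f=grab('top','top7');print(delta((.341,.1595,.011),1.5,s['eef_pos'],np.degrees(s['ee_rot'][2])))
```

```text
[0.3397 0.1512 0.168 ] [-3.1404 -0.001   0.0282] 1.614125783575537 11.7 [ 0.961  -0.1208 -0.6905  0.0001 -0.9996  0.6379] [-0.0389  0.3591  0.4773]
[ 0.0261 -0.1374  2.6162  0.0228]
```

The pose is reachable. I go down around the side walls.

Request:
jog_arm:
  deltas:
    - [[0.03, -0.14, 0.6, 0], [0.03, -0.14, 1.2, 0], [0.03, -0.14, 1.7, 0], [0.03, -0.14, 2.1, 0], [0.03, -0.14, 2.4, 0], [0.03, -0.14, 2.58, 0], [0.03, -0.14, 2.58, 0], [0.03, -0.14, 2.58, 0]]

```text
t: 12.75
eef_pos: [0.3415, 0.1592, 0.0132]
ee_rot: [-3.141, -0.001, 0.027]
force: [0.7, 0.9, 0.3]
width: 0.0857
gripper_force: 0.0
```

Request:
jog_arm:
  deltas:
    - [[0, 0, 0, 0], [0, 0, 0, 0], [0, 0, 0, 0], [0, 0, 0, 0], [0, 0, 0, 0], [0, 0, 0, 0]]
  grip: 58
  squeeze: 35

```text
t: 13.5
eef_pos: [0.3413, 0.1591, 0.013]
ee_rot: [-3.141, -0.0, 0.027]
force: [-2.1, -1.0, 5.9]
width: 0.0633
gripper_force: 34.8
```

Request:
jog_arm:
  deltas:
    - [[0, 0, -0.4, 0], [0, 0, -0.8, 0], [0, 0, -1.2, 0], [0, 0, -1.6, 0], [0, 0, -2, 0], [0, 0, -2.5, 0], [0, 0, -3, 0], [0, 0, -3, 0]]

```text
t: 14.5
eef_pos: [0.3416, 0.1595, 0.1943]
ee_rot: [-3.139, -0.002, 0.027]
force: [-0.1, 0.1, -1.8]
width: 0.0639
gripper_force: 34.8
```

The shelf is firmly gripped at 64 mm. Next I refine the stand's pose from its base-plate edges in the clear top view.

Run:
```python
from h import *
t=load('top0');g=cv2.cvtColor(t['img'],cv2.COLOR_RGB2GRAY).astype(float)
def edge(prof,sign):
    d=np.gradient(cv2.GaussianBlur(prof.reshape(1,-1),(0,0),.8).ravel())*sign;d[d<0]=0;i=d[1:-1].argmax()+1
    a,b,c=d[i-1:i+2];return i+.5*(a-c)/(a-2*b+c)
def fit(P):
    P=np.array(P);
    for _ in range(3):
        vx,vy,x,y=cv2.fitLine(P.astype(np.float32),cv2.DIST_HUBER,0,.01,.01).ravel();r=np.abs((P[:,0]-x)*vy-(P[:,1]-y)*vx);P=P[r<max(.5,2*np.median(r))]
    return np.array([x,y]),np.array([vx,vy]),r.mean(),len(P)
L=[(283+edge(g[v,283:298],-1),v) for v in range(206,236)]
R=[(326+edge(g[v,326:346],1),v) for v in range(208,230)]
F=[(u,226+edge(g[226:248,u],1)) for u in range(297,333)]
w={}
for n,P in dict(L=L,R=R,F=F).items():
    p,d,r,k=fit(P);a=onz(t,*(p-5*d),.01)[:2];b=onz(t,*(p+5*d),.01)[:2];e=(b-a)/np.linalg.norm(b-a);w[n]=((a+b)/2,e);print(n,p,d,r,k,np.degrees(np.arctan2(e[1],e[0])))
def isect(A,B):
    s=np.linalg.solve(np.c_[A[1],-B[1]],B[0]-A[0]);return A[0]+s[0]*A[1]
a=isect(w['L'],w['F']);b=isect(w['R'],w['F']);print(a,b,np.linalg.norm(a-b))
psi=np.arctan2(*( (a-b)*[-1,1]));print('psi',np.degrees(psi));ex=np.array([np.cos(psi),np.sin(psi)]);print('S',(a+b)/2+.105*ex)
# panel top front edge, z=.183: strong bright band rows; list both sides
T=[(u,187+edge(g[187:203,u],-1)) for u in range(292,326)]
p,d,r,k=fit(T);A=onz(t,*(p-10*d),.183)[:2];B=onz(t,*(p+10*d),.183)[:2];print('top',A,B,np.degrees(np.arctan2(A[0]-B[0],B[1]-A[1])),r,k,'mid n',((A+B)/2)@ex, ((a+b)/2+.105*ex)@ex)
v,u=np.mgrid[190:205,300:316];hsv=cv2.cvtColor(t['img'],cv2.COLOR_RGB2HSV)[190:205,300:316].astype(float)
W=np.where((hsv[...,0]<25)&(hsv[...,0]>3),np.maximum(hsv[...,1]-90,0),0);c=(u*W).sum()/W.sum(),(v*W).sum()/W.sum()
q=onz(t,*c,.131)[:2];print('pin',c,q,'along ex',q@ex,'ey',q@[-ex[1],ex[0]],'S ey',((a+b)/2)@[-ex[1],ex[0]])
```

```text
L [289.5958 220.5   ] [0.1513 0.9885] 0.12003591006513535 30 -172.59863830191463
R [334.1991 219.3   ] [0.1852 0.9827] 0.08880817810421225 22 -170.9591610509172
F [313.3    236.8203] [ 0.9867 -0.1624] 0.17529167243933041 36 -82.14712187479137
[ 0.4315 -0.0205] [ 0.4497 -0.1528] 0.13351836457989924
psi 7.852878125208641
S [ 0.5446 -0.0723]
top [ 0.5429 -0.0536] [ 0.5503 -0.1064] -172.0267371611594 0.16378988019138566 34 mid n 0.5304997820770414 0.5296067433958898
pin (np.float64(307.56649616368287), np.float64(197.56777493606137)) [ 0.5416 -0.0713] along ex 0.5267928714575617 ey -0.14467488784587562 S ey -0.14601061283956662
```

The stand yaw is about 8.0° and the slot seat about (0.5458, -0.0713). I carry the shelf to 40 mm in front of the slots.

Request:
jog_arm:
  deltas:
    - [[0.3, 0.6, 0, -0.2], [0.6, 1.2, 0, -0.4], [0.9, 1.8, 0, -0.6], [1.2, 2.4, 0, -0.8], [1.5, 3.1, 0, -1], [1.7, 3.7, 0, -1.29], [1.79, 4.11, 0.2, -1.29], [1.79, 4.11, 0.4, -1.29]]

```text
t: 15.5
eef_pos: [0.4543, -0.0862, 0.1667]
ee_rot: [-3.141, 0.003, 0.137]
force: [-0.3, 0.6, -2.3]
width: 0.0637
gripper_force: 34.8
```

Request:
jog_arm:
  deltas:
    - [[0, 0, 0.4, 0], [0, 0, 0.7, 0], [0, 0, 1, 0], [0, 0, 1, 0], [0, 0, 1, 0]]

```text
t: 16.12
eef_pos: [0.4552, -0.0845, 0.1088]
ee_rot: [3.141, 0.0, 0.141]
force: [-0.7, 0.4, -1.3]
width: 0.064
gripper_force: 34.8
```

Run:
```python
from h import *
f=grab('top','top8');g=grab('scene','scene8')
s=st();print(s['eef_pos'],np.degrees(s['ee_rot']),s['force'],s['width'],s['t'])
print(delta((.4557,-.084,.096),8,s['eef_pos'],np.degrees(s['ee_rot'][2])))
cv2.imwrite('pics/c9.png',np.hstack([crop(f,270,165,100,100,4),crop(g,270,150,100,100,4)]))
```

```text
[ 0.4556 -0.0845  0.1093] [-179.9991   -0.0621    8.0431] [-0.0218  0.3608 -2.5157] 0.06383136865157565 16.225
[ 0.0024 -0.0082  0.2217  0.0086]
```

View pics/c9.png

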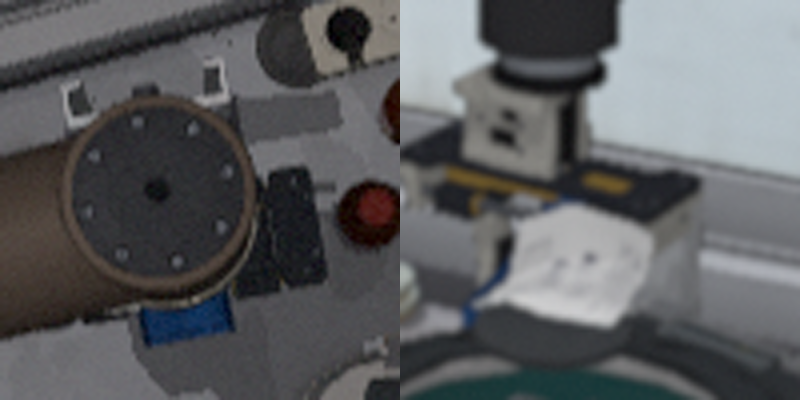

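Top view: the shelf's front lip shows at about px (307–328, 248–251) with the gripper square to the stand. The scene view of the slots is blocked by the paper. I measure the lip to get the shelf's x offset from the TCP.

Run:
```python
from h import *
f=load('top8');hsv=cv2.cvtColor(f['img'],cv2.COLOR_RGB2HSV)
for v in range(238,255):print(v,''.join('%4d'%x if 98<h<127 and s>90 else '   .' for h,s,x in hsv[v,300:334]))
T=np.array([.4556,-.0845,.1093]);psi=np.radians(8.04);ex=np.array([np.cos(psi),np.sin(psi),0]);ey=np.array([-ex[1],ex[0],0])
for d in(.048,.051,.054):
  for n,p in dict(FLb=(-.11,.032,0),FRb=(-.11,-.032,0),FRlip=(-.11,-.028,.007),FLt=(-.11,.032,.03),FRt=(-.11,-.032,.03)).items():
    print(d,n,proj(f,T+ex*(p[0]+d)+ey*p[1]+[0,0,p[2]-.013]))
```

```text
238    .   .   .   .   .   .   .   .   .   .   .   .   .   .   .   .   .   .   .   .   .   .   .   .  53  55  36   .   .   .   .   .   .   .
239    .   .   .   .   .   .   .   .   .   .   .   .   .   .   .   .   .   .   .   .   .   .   .  52  74  57  40   .   .   .   .   .   .   .
240    .   .   .   .   .   .   .   .   .   .   .   .   .   .   .   .   .   .   .   .   .  73  73  77  71  64  34   .   .   .   .   .   .   .
241    .   .   .   .   .   .   .   .   .   .   .   .   .   .   .   .   .   .   .  71  76  91  81  82  68  68  44   .   .   .   .   .   .   .
242    .   .   .   .   .  41  67  66   .   .   .   .   .   .  45  51  62  76  77  95  92  89  85  81  68  69  44  50   .   .   .   .   .   .
243    .   .   .   .   .  36  72  78  79  74  74  67  69  68  70  76  80  90  87  93  90  94  79  81  78  63  57  36   .   .   .   .   .   .
244    .   .   .   .   .  38  65  80  82  81  82  81  81  79  78  82  82  91  90  90  91  87  80  83  85  80  57  42   .   .   .   .   .   .
245    .   .   .   .   .  35  65  80  83  76  84  78  81  85  81  81  82  89  93  93  90  91  90  81  78  75  65 
[... 1050 characters left out ...]
.   .   .   .   .   .   .   .   .   .   .   .   .   .   .   .   .   .   .   .   .   .   .   .   .   .   .
254    .   .   .   .   .   .   .   .   .   .   .   .   .   .   .   .   .   .   .   .   .   .   .   .   .   .   .   .   .   .   .   .   .   .
0.048 FLb [305.7397 252.9578]
0.048 FRb [328.18  249.177]
0.048 FRlip [326.7964 249.3193]
0.048 FLt [305.3788 252.6232]
0.048 FRt [328.2867 248.7639]
0.051 FLb [305.5651 251.9057]
0.051 FRb [328.0025 248.1263]
0.051 FRlip [326.6183 248.2635]
0.051 FLt [305.2006 251.5492]
0.051 FRt [328.1055 247.6914]
0.054 FLb [305.3905 250.8538]
0.054 FRb [327.825  247.0758]
0.054 FRlip [326.4401 247.208 ]
0.054 FLt [305.0224 250.4754]
0.054 FRt [327.9243 246.6191]
```

The shelf's rear face is about 52.5 mm ahead of the TCP and laterally within 1 mm. I go to slot height, then advance and watch the force.

Request:
jog_arm:
  deltas:
    - [[0, -0.01, 0.24, 0], [0, -0.01, 0.24, 0], [0.1, -0.01, 0.24, 0], [0.2, -0.01, 0.24, 0], [0.3, -0.01, 0.24, 0], [0.4, -0.01, 0.24, 0], [0.45, -0.01, 0.24, 0], [0.45, -0.01, 0.24, 0]]

```text
t: 17.23
eef_pos: [0.482, -0.0804, 0.0942]
ee_rot: [3.142, 0.0, 0.14]
force: [-0.6, -0.7, -2.5]
width: 0.0637
gripper_force: 34.8
```

Request:
jog_arm:
  deltas:
    - [[0.04, 0, 0, 0], [0.08, 0, 0, 0], [0.12, 0, 0, 0], [0.12, 0, 0, 0]]

```text
t: 17.73
eef_pos: [0.4885, -0.0795, 0.0941]
ee_rot: [-3.142, 0.001, 0.14]
force: [-3.6, -0.3, -1.1]
width: 0.0641
gripper_force: 34.9
```

Request:
jog_arm:
  deltas:
    - [[0.03, 0, 0, 0], [0.06, 0, 0, 0], [0.08, 0, 0, 0], [0.08, 0, 0, 0]]

```text
t: 18.23
eef_pos: [0.4929, -0.0789, 0.094]
ee_rot: [-3.142, 0.002, 0.14]
force: [-5.5, 0.2, -1.2]
width: 0.0639
gripper_force: 34.8
```

Request:
jog_arm:
  deltas:
    - [[0.01, 0, 0, 0], [0.02, 0, 0, 0], [0.02, 0, 0, 0], [0.02, 0, 0, 0]]

```text
t: 18.73
eef_pos: [0.493, -0.0789, 0.0938]
ee_rot: [-3.141, 0.004, 0.139]
force: [-10.1, 1.1, 1.1]
width: 0.0642
gripper_force: 34.8
```

The plate has met the panel. I ease off slightly and push down.

Request:
jog_arm:
  deltas:
    - [[-0.015, 0, 0, 0], [-0.015, 0, 0.05, 0], [-0.015, 0, 0.1, 0], [-0.015, 0, 0.15, 0], [-0.015, 0, 0.2, 0], [-0.015, 0, 0.23, 0], [-0.015, 0, 0.23, 0]]

```text
t: 19.6
eef_pos: [0.493, -0.079, 0.0801]
ee_rot: [-3.142, 0.002, 0.139]
force: [-6.6, -2.6, -1.1]
width: 0.0641
gripper_force: 34.8
```

Request:
jog_arm:
  deltas:
    - [[0, 0, 0.02, 0], [0, 0, 0.04, 0], [0, 0, 0.06, 0], [0, 0, 0.06, 0], [0, 0, 0.06, 0]]

```text
t: 20.23
eef_pos: [0.4933, -0.0783, 0.0779]
ee_rot: [-3.141, 0.001, 0.14]
force: [-13.1, 5.3, 14.5]
width: 0.0644
gripper_force: 35.0
```

Request:
jog_arm:
  deltas:
    - [[-0.02, 0, 0, 0], [-0.03, 0, 0.02, 0], [-0.03, 0, 0.04, 0], [-0.03, 0, 0.04, 0]]

```text
t: 20.72
eef_pos: [0.4933, -0.0782, 0.0772]
ee_rot: [-3.141, -0.003, 0.141]
force: [-14.6, 6.4, 27.4]
width: 0.0638
gripper_force: 35.0
```

Run:
```python
from h import *
f=grab('top','top9')
s=st();print(s['eef_pos'],np.degrees(s['ee_rot']),s['force'],s['moment'],s['width'],s['t'])
```

```text
[ 0.4933 -0.0783  0.0772] [-179.9879   -0.1667    8.0742] [-14.4206   6.982   27.7156] [ 2.7683  5.1973 -0.0954] 0.06367711590096796 20.775
```

Down force is 27 N with no more travel. I check the latch by relaxing and pulling up a few mm.

Request:
jog_arm:
  deltas:
    - [[0, 0, -0.03, 0], [0, 0, -0.05, 0], [0, 0, -0.05, 0], [0, 0, -0.05, 0]]

```text
t: 21.28
eef_pos: [0.4933, -0.0787, 0.0778]
ee_rot: [3.142, -0.002, 0.14]
force: [-0.2, 3.6, 0.5]
width: 0.0638
gripper_force: 35.0
```

Request:
jog_arm:
  deltas:
    - [[0, 0, -0.03, 0], [0, 0, -0.06, 0], [0, 0, -0.1, 0], [0, 0, -0.1, 0]]

```text
t: 21.78
eef_pos: [0.4922, -0.079, 0.0834]
ee_rot: [-3.142, 0.0, 0.14]
force: [4.1, -0.1, -7.6]
width: 0.0638
gripper_force: 35.0
```

Request:
jog_arm:
  deltas:
    - [[0, 0, -0.02, 0], [0, 0, -0.04, 0], [0, 0, -0.04, 0]]

```text
t: 22.15
eef_pos: [0.4914, -0.0791, 0.0855]
ee_rot: [-3.141, 0.002, 0.14]
force: [1.3, -0.0, -10.6]
width: 0.0637
gripper_force: 35.0
```

With the pin's back-push gone and a growing pull of 10 N, the shelf seems latched. I push down once more to level it, then release.

Request:
jog_arm:
  deltas:
    - [[0.02, 0, 0.03, 0], [0.02, 0, 0.08, 0], [0.02, 0, 0.13, 0], [0.02, 0, 0.17, 0], [0.02, 0, 0.17, 0], [0.02, 0, 0.17, 0]]

```text
t: 22.9
eef_pos: [0.4936, -0.079, 0.0773]
ee_rot: [3.141, -0.001, 0.141]
force: [-8.8, 0.0, 14.4]
width: 0.0639
gripper_force: 35.0
```

Run:
```python
from h import *
f=grab('top','top10');s=st();print(s['eef_pos'],np.degrees(s['ee_rot']),s['force'],s['t'])
hsv=cv2.cvtColor(f['img'],cv2.COLOR_RGB2HSV)
for v in range(218,246):print(v,''.join('%4d'%x if 98<h<127 and s>90 else '   .' for h,s,x in hsv[v,295:330]))
```

```text
[ 0.4936 -0.079   0.0773] [179.9662  -0.0486   8.0608] [-8.9733  0.2954 15.3125] 22.95
218    .   .   .   .   .   .   .   .   .   .   .   .   .   .   .   .   .   .   .   .   .   .   .   .   .   .   .   .   .   .   .   .   .   .   .
219    .   .   .   .   .   .   .   .   .   .   .   .   .   .   .   .   .   .   .   .   .   .   .   .   .   .   .   .   .   .   .   .   .   .   .
220    .   .   .   .   .   .   .   .   .   .   .   .   .   .   .   .   .   .   .   .   .   .   .   .   .   .   .   .   .   .   .   .   .   .   .
221    .   .   .   .   .   .   .   .   .   .   .   .   .   .   .   .   .   .   .   .   .   .   .   .   .   .   .   .   .   .   .   .   .  21   .
222    .   .   .   .   .   .   .   .   .   .   .   .   .   .   .   .   .   .   .   .   .   .   .   .   .   .   .   .   .   .   .  21   .   .   .
223    .   .   .   .   .   .   .   .   .   .   .   .   .   .   .   .   .   .   .   .   .   .   .   .   .   .   .   .   .   .   .   .   .   .   .
224    .   .   .   .   .   .   .   .   .   .   .   .   .   .   .   .   .   .   .   .   .   .   .   .   .  38  35   .   .   .   .   .   .   .   
[... 2346 characters left out ...]
   .   .   .   .   .   .   .   .   .   .   .   .   .   .   .   .   .   .   .   .   .   .   .   .   .   .   .   .   .   .
242    .   .   .   .   .   .   .   .   .   .   .   .   .   .   .   .   .   .   .   .   .   .   .   .   .   .   .   .   .   .   .   .   .   .   .
243    .   .   .   .   .   .   .   .   .   .   .   .   .   .   .   .   .   .   .   .   .   .   .   .   .   .   .   .   .   .   .   .   .   .   .
244    .   .   .   .   .   .   .   .   .   .   .   .   .   .   .   .   .   .   .   .   .   .   .   .   .   .   .   .   .   .   .   .   .   .   .
245    .   .   .   .   .   .   .   .   .   .   .   .   .   .   .   .   .   .   .   .   .   .   .   .   .   .   .   .   .   .   .   .   .   .   .
```

Request:
jog_arm:
  deltas:
    - [[0, 0, -0.03, 0], [0, 0, -0.03, 0], [0, 0, -0.03, 0], [0, 0, -0.03, 0], [0, 0, -0.03, 0], [-0.05, 0, -0.8, 0], [-0.05, 0, -1.8, 0], [-0.05, 0, -2.8, 0]]
  grip: 87

```text
t: 23.95
eef_pos: [0.4901, -0.0793, 0.2455]
ee_rot: [3.141, 0.0, 0.14]
force: [1.5, -0.2, -0.5]
width: 0.0871
gripper_force: 0.0
```

Request:
jog_arm:
  deltas:
    - [[-0.5, 0.8, -1, 0], [-0.8, 1.8, -2, 0], [-0.8, 2.8, -2, 0], [-0.8, 3.8, -2, 0], [-0.8, 4.8, -2, 0], [-0.8, 5.5, -2, 0], [-0.8, 5.5, -2, 0], [-0.8, 5.5, -2, 0]]

```text
t: 24.95
eef_pos: [0.4887, -0.413, 0.3628]
ee_rot: [-3.141, 0.001, 0.139]
force: [1.0, 0.4, -0.1]
width: 0.0871
gripper_force: 0.0
```

Run:
```python
from h import *
f=grab('top','top11');g=grab('scene','scene11')
s=st();print(s['eef_pos'],np.degrees(s['ee_rot']),s['force'],s['width'],s['t'],s['q'])
cv2.imwrite('pics/c10.png',np.hstack([crop(f,275,175,125,125,3),crop(g,290,170,125,125,3)]))
```

```text
[ 0.489  -0.4118  0.364 ] [179.9986  -0.0172   8.0597] [ 0.0107 -0.6912  0.1985] 0.08700194280319343 25.05 [-0.3953  0.2483  0.1621 -0.0001 -1.4843  2.1067]
```

View pics/c10.png

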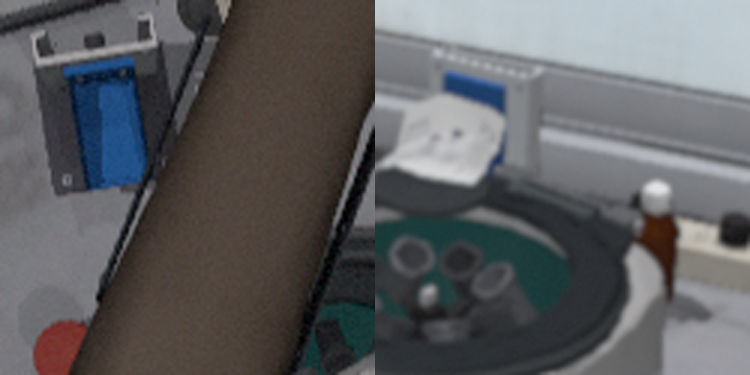

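The shelf hangs square on the left stand: in the top crop the plate's top is at about px (308,198), and in the scene crop the plate is just below the panel top. I check seat height and level numerically and look for the orange pin.

Run:
```python
from h import *
f=load('top11');g=load('scene11');t=f
psi=np.radians(8);ex=np.array([np.cos(psi),np.sin(psi),0]);ey=np.array([-ex[1],ex[0],0]);S=np.array([.5458,-.0713,0])
h2=cv2.cvtColor(g['img'],cv2.COLOR_RGB2HSV)
def W(x,y,z):return S+ex*x+ey*y+[0,0,z]
for y in(.025,0,-.025):
    print('pred scene plate rear top y',y,[proj(g,W(-.0005,y,z)).round(1).tolist() for z in(.172,.175)],'panel top front',proj(g,W(0,y,.183)).round(1))
print('right edge plate',[proj(g,W(-.008,-.032,z)).round(1).tolist() for z in(.172,.15,.13)])
for v in range(188,232,2):print(v,''.join('%4d'%x if 98<h<127 and s>90 else '   .' for h,s,x in h2[v,310:336]))
print('panel col',[h2[v,318,2] for v in range(182,200)])
h1=cv2.cvtColor(f['img'],cv2.COLOR_RGB2HSV)
for v in range(192,203):print(v,' '.join('%3d/%3d/%3d'%tuple(h1[v,u]) for u in range(302,314)))
print('pred pin tip top',proj(f,W(-.009,0,.13)),'plate top front/rear',proj(f,W(-.0085,0,.172)),proj(f,W(-.0005,0,.172)))
for z in(.067,.061,.073):print('front lip bottom',z,proj(f,W(-.1105,.03,z)),proj(f,W(-.1105,-.03,z)))
for v in range(230,242):print(v,''.join('%4d'%x if 98<h<127 and s>90 else '   .' for h,s,x in h1[v,295:330]))
```

```text
pred scene plate rear top y 0.025 [[316.5, 192.7], [316.5, 191.7]] panel top front [316.7 189. ]
pred scene plate rear top y 0 [[324.1, 194.6], [324.1, 193.6]] panel top front [324.3 190.9]
pred scene plate rear top y -0.025 [[331.8, 196.6], [331.8, 195.6]] panel top front [332.  192.8]
right edge plate [[332.6, 198.0], [332.3, 205.3], [332.1, 211.8]]
188    .   .   .   .   .   .   .   .   .   .   .   .   .   .   .   .   .   .   .   .   .   .   .   .   .   .
190    .   .   .   .   .   .   .   .   .   .   .   .   .   .   .   .   .   .   .   .   .   .   .   .   .   .
192    .   .   .   .   .   .   .   .   .   .   .   .   .   .   .   .   .   .   .   .   .   .   .   .   .   .
194    .   .   .   . 145 151 152 153   .   .   .   .   .   .   .   .   .   .   .   .   .   .   .   .   .   .
196    .   .   . 110 108 113 115 121 127 133 138 144 150 154 155 154   .   .   .   .   .   .   .   .   .   .
198    .   .   . 109 103 103 103 103 102 103 103 105 108 113 117 122 126 133 141 146 151 151 143   .   .   .
200    .   .   .   .   . 111 107 103 104 102 101 104 103 102 103 103 104 102 103 106 109 110
[... 4887 characters left out ...]
   .   .   .  62  46  81  92  90 108 110 108 118   .   .   .   .   .   .   .   .   .   .   .   .   .   .   .   .   .   .
238    .   .   .   .   .   .   .   .   .   .   .   .   .   .   .   .   .   .   .   .   .   .   .   .   .   .   .  18   .   .   .   .   .   .   .
239    .   .   .   .   .   .   .   .   .   .   .   .   .   .   .   .   .   .   .   .   .   .   .   .   .   .   .   .   .   .   .   .   .   .   .
240    .   .   .   .   .   .   .   .   .   .   .   .   .   .   .   .   .   .   .   .   .   .   .   .   .   .   .   .   .   .   .   .   .   .   .
241    .   .   .   .   .   .   .   .   .   .   .   .   .   .   .   .   .   .   .   .   .   .   .   .   .   .   .   .   .   .   .   .   .   .   .
```

Plate top is at seat height (0.172 predicted, observed equal or slightly lower), and the lip is level and straight. Next is the white bottle: I fix its position from both views.

Run:
```python
from h import *
g=load('scene11');t=load('top0')
h=cv2.cvtColor(g['img'],cv2.COLOR_RGB2HSV)[225:250,372:398];m=cv2.inRange(h,(0,0,150),(180,70,255))
n,l,st_,ce=cv2.connectedComponentsWithStats(m);i=max(range(1,n),key=lambda k:st_[k,4]);print(st_[i],ce[i]+[372,225])
print(proj(g,(.5652,-.2629,.113)),proj(g,(.5652,-.2629,.105)))
print(cross(t,(375.78,188.37),g,ce[i]+[372,225]))
s=st();p,y=s['eef_pos'],np.degrees(s['ee_rot'][2])
print(p,y,delta((.5650,-.2625,.2),8,p,y),delta((.5650,-.2625,.056),8,p,y))
```

```text
[ 7  5 10  8 56] [383.75   232.9821]
[383.9173 231.5312] [383.6659 234.2012]
(array([ 0.5656, -0.263 ,  0.1086]), np.float64(0.0007940743540367238))
[ 0.489  -0.4118  0.364 ] 8.059747226807541 [ 1.6035 -2.2857  2.7328  0.0119] [ 1.6035 -2.2857  5.1328  0.0119]
```

Request:
jog_arm:
  deltas:
    - [[0.4, -0.6, 0, 0], [0.8, -1.2, 0.5, 0], [1.2, -1.8, 1.2, 0], [1.61, -2.28, 2, 0], [1.61, -2.28, 2.4, 0], [1.61, -2.28, 2.4, 0]]
  grip: 80

```text
t: 25.8
eef_pos: [0.5647, -0.2617, 0.2187]
ee_rot: [-3.141, 0.002, 0.143]
force: [0.2, -0.2, 1.8]
width: 0.0802
gripper_force: 0.0
```

Request:
jog_arm:
  deltas:
    - [[0, 0, 0.5, 0], [0, 0, 1, 0], [0, 0, 1.5, 0], [0, 0, 2, 0], [0, 0, 2.4, 0], [0, 0, 2.73, 0], [0, 0, 2.73, 0], [0, 0, 2.73, 0]]

```text
t: 26.8
eef_pos: [0.5668, -0.2639, 0.058]
ee_rot: [3.14, -0.003, 0.14]
force: [-0.3, -0.0, 0.9]
width: 0.0803
gripper_force: 0.0
```

Request:
jog_arm:
  deltas:
    - [[0, 0, 0, 0], [0, 0, 0, 0], [0, 0, 0, 0], [0, 0, 0, 0], [0, 0, 0, 0], [0, 0, 0, 0]]
  grip: 42
  squeeze: 15

```text
t: 27.55
eef_pos: [0.5656, -0.2637, 0.056]
ee_rot: [3.142, -0.0, 0.14]
force: [-0.6, -0.1, 0.7]
width: 0.0476
gripper_force: 15.0
```

Request:
jog_arm:
  deltas:
    - [[0, 0, -0.4, 0], [0, 0, -0.9, 0], [0, 0, -1.5, 0], [0, 0, -2.1, 0], [0, 0, -2.7, 0], [0, 0, -2.7, 0], [0, 0, -2.7, 0]]

```text
t: 28.42
eef_pos: [0.5649, -0.2634, 0.2169]
ee_rot: [-3.141, 0.001, 0.14]
force: [0.6, 0.4, -2.6]
width: 0.0479
gripper_force: 15.0
```

Run:
```python
from h import *
s=st();p,y=s['eef_pos'],np.degrees(s['ee_rot'][2]);print(p,np.degrees(s['ee_rot']),s['width'],s['force'],s['gripper_force'],s['t'])
psi=np.radians(8);ex=np.array([np.cos(psi),np.sin(psi),0]);ey=np.array([-ex[1],ex[0],0]);S=np.array([.5458,-.0713,0])
T=S-.057*ex;T[2]=p[2];print(T,delta(T,8,p,y))
```

```text
[ 0.5649 -0.2634  0.2169] [-179.9456    0.0581    8.0018] 0.04787991920633569 [ 0.5676  0.3678 -2.6259] 14.986365884542465 28.425
[ 0.4894 -0.0792  0.2169] [-0.8203 -3.2153 -0.      0.0004]
```

The bottle is held. I go up and back, then across over the shelf.

Request:
jog_arm:
  deltas:
    - [[-0.4, 0, -0.5, 0], [-0.82, -0.3, -0.7, 0], [-0.82, -0.9, -0.7, 0], [-0.82, -1.5, -0.7, 0], [-0.82, -2.1, -0.7, 0], [-0.82, -2.7, -0.7, 0], [-0.82, -3.1, -0.7, 0], [-0.82, -3.22, -0.7, 0]]

```text
t: 29.42
eef_pos: [0.4891, -0.0782, 0.2587]
ee_rot: [-3.141, 0.002, 0.142]
force: [1.2, 0.6, -2.1]
width: 0.048
gripper_force: 15.0
```

Request:
jog_arm:
  deltas:
    - [[0, 0, 0, 0], [0, 0, 0.3, 0], [0, 0, 0.6, 0], [0, 0, 0.9, 0], [0, 0, 1.2, 0], [0, 0, 1.2, 0], [0, 0, 1.2, 0]]

```text
t: 30.3
eef_pos: [0.4903, -0.0798, 0.1883]
ee_rot: [3.141, -0.0, 0.139]
force: [-0.1, -1.0, -1.7]
width: 0.048
gripper_force: 15.0
```

Run:
```python
from h import *
s=st();p,y=s['eef_pos'],np.degrees(s['ee_rot'][2]);print(p,np.degrees(s['ee_rot']),s['width'],s['force'],s['t'])
print(delta((.4894,-.0793,.128),8,p,y))
```

```text
[ 0.4903 -0.0798  0.1883] [179.9797  -0.0086   7.99  ] 0.0480219826494253 [-0.0932 -0.9646 -1.6865] 30.3
[-0.013  -0.0106  1.0057 -0.002 ]
```

Request:
jog_arm:
  deltas:
    - [[-0.01, -0.01, 0.25, 0], [-0.01, -0.01, 0.5, 0], [-0.01, -0.01, 0.7, 0], [-0.01, -0.01, 0.85, 0], [-0.01, -0.01, 0.93, 0], [-0.01, -0.01, 0.97, 0], [-0.01, -0.01, 0.97, 0]]

```text
t: 31.18
eef_pos: [0.4894, -0.0788, 0.1298]
ee_rot: [3.142, -0.0, 0.14]
force: [-0.1, -0.1, -1.0]
width: 0.0475
gripper_force: 15.0
```

Request:
jog_arm:
  deltas:
    - [[0, 0, 0.02, 0], [0, 0, 0.04, 0], [0, 0, 0.04, 0], [0, 0, 0.04, 0]]

```text
t: 31.68
eef_pos: [0.4892, -0.0788, 0.1274]
ee_rot: [3.142, -0.0, 0.14]
force: [-0.3, 0.2, -2.5]
width: 0.0478
gripper_force: 15.0
```

Request:
jog_arm:
  deltas:
    - [[0, 0, 0.02, 0], [0, 0, 0.04, 0], [0, 0, 0.04, 0], [0, 0, 0.04, 0]]

```text
t: 32.17
eef_pos: [0.4895, -0.0787, 0.1262]
ee_rot: [3.141, -0.001, 0.141]
force: [-5.3, 1.8, 10.9]
width: 0.048
gripper_force: 15.0
```

The bottle touched down with its underside near 0.0705. That puts the shelf underside at about 0.066, so it is fully seated. I release and go up.

Request:
jog_arm:
  deltas:
    - [[0, 0, -0.02, 0], [0, 0, -0.02, 0], [0, 0, -0.02, 0], [0, 0, -0.02, 0], [0, 0, -0.5, 0], [0, 0, -1.2, 0], [0, 0, -2.1, 0], [0, 0, -3, 0]]
  grip: 75

```text
t: 33.17
eef_pos: [0.4889, -0.0788, 0.3065]
ee_rot: [3.142, 0.0, 0.14]
force: [1.7, 0.8, -0.3]
width: 0.075
gripper_force: 0.0
```

Request:
jog_arm:
  deltas:
    - [[-0.3, 1, -0.5, 0], [-0.3, 2, -0.5, 0], [-0.3, 3, -0.5, 0], [-0.3, 4, -0.5, 0], [-0.3, 5, -0.5, 0], [-0.3, 5.5, -0.5, 0], [-0.3, 5.5, -0.5, 0]]

```text
t: 34.05
eef_pos: [0.517, -0.4101, 0.333]
ee_rot: [-3.14, 0.002, 0.137]
force: [-0.0, 0.2, -0.5]
width: 0.075
gripper_force: 0.0
```

Run:
```python
from h import *
f=grab('top','top12');g=grab('scene','scene12');s=st();print(s['eef_pos'],s['t'],s['force'])
psi=np.radians(8);ex=np.array([np.cos(psi),np.sin(psi),0]);ey=np.array([-ex[1],ex[0],0]);S=np.array([.5458,-.0713,0])
B=S-.057*ex
for n,c,zz in(('top',f,.185),('scene',g,.178)):
    p=proj(c,B+[0,0,zz]);x,y=p.round().astype(int);h=cv2.cvtColor(c['img'],cv2.COLOR_RGB2HSV)[y-12:y+13,x-12:x+13]
    m=cv2.inRange(h,(0,0,140),(180,60,255));k,l,a,ce=cv2.connectedComponentsWithStats(m)
    print(n,'pred',p,[(a[i].tolist(),(ce[i]+[x-12,y-12]).round(1).tolist()) for i in range(1,k) if a[i,4]>10])
    print('amber',np.argwhere(cv2.inRange(h,(0,120,20),(14,255,200))).mean(0)+[y-12,x-12] if cv2.inRange(h,(0,120,20),(14,255,200)).any() else None)
h=cv2.cvtColor(g['img'],cv2.COLOR_RGB2HSV)
for v in range(190,202,2):print(v,''.join('%4d'%x if 98<hh<127 and s>90 else '   .' for hh,s,x in h[v,310:336]))
h1=cv2.cvtColor(f['img'],cv2.COLOR_RGB2HSV)
for v in range(230,240):print(v,''.join('%4d'%x if 98<hh<127 and s>90 else '   .' for hh,s,x in h1[v,297:328]))
for nm,pp in(('red',(.4872,-.2267,.113)),):print(nm,proj(f,pp),[h1[int(round(proj(f,pp)[1])),int(round(proj(f,pp)[0]))]])
```

```text
[ 0.5172 -0.408   0.3342] 34.15 [ 0.5157 -0.1048 -0.538 ]
top pred [310.413  214.2456] [([8, 10, 9, 9, 61], [310.2, 216.0])]
amber [218.2333 310.5333]
scene pred [313.4453 199.1065] [([7, 0, 18, 9, 95], [317.9, 189.9]), ([0, 9, 25, 16, 281], [312.4, 205.4])]
amber None
190    .   .   .   .   .   .   .   .   .   .   .   .   .   .   .   .   .   .   .   .   .   .   .   .   .   .
192    .   .   .   .   .   .   .   .   .   .   .   .   .   .   .   .   .   .   .   .   .   .   .   .   .   .
194    .   .   .   . 144 151 151 152   .   .   .   .   .   .   .   .   .   .   .   .   .   .   .   .   .   .
196    .   .   .   .   .   . 121 122 125 133 138 145 149 154 155 155   .   .   .   .   .   .   .   .   .   .
198    .   .   .   .   .   .   .   . 106 103 104 105 108 112 116 123 127 134 142 147 151 150 142   .   .   .
200    .   .   .   .   .   .   .   . 109 102 103 104 103 104 103 103 103 104 103 105 108 109 108   .   .   .
230    .   .   .   .   .  60  44  88  85  89  89  87 129 129 128 129 131 127 129 125 120   .   .  67 136  75   .   .   .   .   .
231    .   .   .   .   .  64  46  80  88  86  8
[... 472 characters left out ...]
    .   .   .   .   .   .  60  49  84  85  81  76  79 109 107 109 111 125 117   .  26  32 124   .   .   .   .   .   .   .   .
236    .   .   .   .   .   .  62  47  65  79  74 103 112 116 111 125 120 111  87   .  10   . 102   .   .   .   .   .   .   .   .
237    .   .   .   .   .   .   .  46  70  85  82 107 106 102 111   .   .   .   .   .   .   .   .   .   .   .   .   .   .   .   .
238    .   .   .   .   .   .   .  80   .   .   .   .   .   .   .   .   .   .   .  19   .   .   .   .   .   .   .   .   .   .   .
239    .   .   .   .   .   .   .   .   .   .   .   .   .   .   .   .   .   .   .   .   .   .   .   .   .   .   .   .   .   .   .
red [363.79   216.3448] [array([12, 60, 77], dtype=uint8)]
```

```bash
python3 -c "
from station import arm
print(arm.job_done())"
```

```text
the job is handed in; nothing more can be done
None
```

The job is handed in: the shelf was stood up and released, regripped by its walls and hung on the left stand, and the white-capped bottle stands upright on it. I never saw the spring pin come out. I judge it latched because the shelf is at full seat height, the pin's back-push disappeared, and a light upward pull met rising resistance. I did not re-check the red-capped bottle or the jar at the end, but nothing was moved near them.

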